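# Feel a window regulator's slide for its worst tight spot

### The job

The window regulator screwed to the plywood board has dents in its rail that you cannot see. First bring the carriage fully home onto the rubber buffer at the motor end, then stroke it gently and steadily through its whole travel onto the buffer at the pulley end, feeling for tight spots, never leaning on it hard enough to bend anything. Then take it back and leave it standing, let go, right on the tightest spot of all, so that I know where to dress the rail; leave the tools and parts lying around alone.

Things in the scene. Friction and masses are not known exactly. Their poses are not given: they have to be found in the camera images.
- regulator: Car window regulator, cables off, on a plywood board (210 x 600 x 18 mm) fixed to the bench. Origin: bench top, under the middle of the rail and of the carriage's travel. y runs along the rail to the pulley end (white pulley); the motor end (black drum housing, gearbox, motor can, up to 48 mm above the bench) is at -y; z up. Board: x -75 to 135, y -325 to 275 mm.
- rail: Guide rail, a bare-metal channel 430 mm long, 56 mm wide, lips 50 mm above the bench. Frame as the regulator's. It has two dents too slight to see, one weak, one clearly worse, their middles anywhere from y = -100 to 100 mm, in either order (close together they feel as one). Smooth humps, 50 mm (worse) and 24 mm (weak) long, that nip the carriage most at their middle.
- carriage: Black plastic slide plate 66 (x) x 90 (y) x 10 mm with the steel glass clamp on top. Slides only along the regulator's y, from -140 mm (on the motor-end buffer) to 140 mm (on the other); stays where left. Origin: centre of the plate's underside, 52 mm above the bench; axes as the regulator's. Drag: 3 N on clean rail, 6 N on the weak dent, 14 to 18 N on the worse.
- clamp_top (a point): Centre of the top of the glass clamp on the carriage, 100 mm above the bench. The clamp is a plain block 44 mm (x) x 30 mm (y) x 38 mm high, the place to grip or push; a hex bolt head 15 mm wide stands 8 mm above it. The plate's top is 38 mm below this point.
- lower_stop (a point): Face of the rubber buffer at the motor end, 56 mm above the bench, where the end of the carriage's plate (45 mm from its origin) lands. The buffer is hard: it gives less than 1 mm at 20 N; more than 35 N on it bends the rail.
- upper_stop (a point): Face of the like buffer at the pulley end.
- deep_socket: Bystander: steel deep socket 26 mm across, 60 mm high, standing on the board. Origin under its centre.
- trim_driver: Bystander: black-handled screwdriver 190 mm long, 26 mm high, lying on the board beside the rail. Origin under its middle.
- flange_nut: Bystander: steel flange nut 22 mm across, 12 mm high, on the board on the robot's side of the rail. Origin under its centre.
- wrench: Bystander: steel wrench 200 mm long, flat on the bench. Origin under its middle.
- ratchet: Bystander: ratchet handle 190 mm long, 22 mm high, flat on the bench. Origin under its middle.
- spray_can: Bystander: spray can 58 mm across, 190 mm high, standing. Origin under its centre.

How it is judged:
On the way, in this order (a step that is already met when the one before it is completed fails the run):
1. the carriage is run home onto the rubber buffer at the motor end (y of carriage in the frame of regulator below -0.138 m), for 0.1 s.
2. it is then stroked through the whole travel onto the buffer at the pulley end (y of carriage in the frame of regulator above 0.138 m), for 0.1 s.
At the end, for the whole second after the job is handed in: The carriage stands still and released on the tightest spot: the worse dent nips it with more than 10 N, which is so within about 12 mm either side of that dent's middle and nowhere else on the rail (contact force between carriage and rail above 10 N and y of carriage in the frame of regulator between -0.135 and 0.135 m and linear speed of carriage below 0.01 m/s); the robot touches nothing.
It fails at once if the carriage is forced: pressed on a buffer or on the rail with more than 35 N (contact force between carriage and rail above 35 N).
It fails at once if a bystander is shoved more than 20 mm (distance of any of deep_socket, trim_driver, flange_nut, wrench, ratchet, spray_can from where it was at the start of the episode above 0.02 m).
It also fails if it takes over 64 s, if anything falls off the work surface, if the arm or the gripper's body presses on something with over 40 N, if the wrist force passes 120 N, or if a joint passes its speed limit or range.

### The arm

A 7-joint arm with a two-finger parallel gripper is mounted at the origin on the work surface. World frame = base frame: x ahead of the robot, y to its left, z up, the work surface at z = 0. Lengths are in m, angles in rad, forces in N, time in s.
With the tool pointing down it reaches from about 0.4 to 0.875 m from the base axis. Payload 19.3 kg.
Tool frame: the origin (TCP) lies midway between the tips of the shut fingers; the grasp point (between the pads) lies 19 mm behind it (bot.grip_point_offset is the z of the grasp point in the tool frame, in m); z points along the fingers, y is the direction in which the jaws open and shut (so a half turn about z gives the same grasp; the last joint's range is limited). The gripper opens to 85 mm and grips with 20 to 120 N. Pads are 22 mm wide; open, the fingers measure 114 mm over their backs; the gripper's body (76 mm by 85 mm) begins 54 mm behind the grasp point. The pads swing forward as they close: fully open they stand 13 mm farther back than shut.
Start: joints at [-1.416, 0.521, -0.036, 1.599, 0.021, 1.021, -0.113], TCP at [0.139, 0.609, 0.197] pointing down, gripper open.
Joint ranges: [-2.91, 2.91], [-0.3, 2.13], [-1.5, 1.42], [0.17, 2.43], [-1.26, 4.41], [0.16, 1.93], [-2.52, 2.52]. Speed limits (rad/s): [1.89, 1.89, 2.39, 2.39, 3.01, 3.01, 3.01].

### API

Orientations are given as a rotation vector (axis times angle).
In Python, from workcell import bot, vision gives the robot as it stands. The module is installed in compiled form; this text tells all that it offers.
- The arm moves only by the tool send_rows, never from a script. Its argument "rows" is a list of rows, each a list of 7 numbers: the shift along the world's x, y, z scaled (see below), then the turn, a rotation vector about the world's x, y, z scaled (see below), then the opening, from 0 (shut) to 1 (fully open). A call has exactly 8 rows; each row is the pose to reach, as a shift and turn from the pose commanded when the call began; what a row does not reach only later rows make up. The controller multiplies each number of a shift by 0.2 m and each number of a turn by 30 degrees. A row lasts 1/12 s, in which the tool goes at most 41.7 mm and 7.16 degrees, less where a joint would pass 70% of its speed; a pose out of reach is approached as far as the arm can. A call with a number of a shift or a turn outside -1 to 1 is refused whole. A call with a gripper value outside its range is refused whole. The fingers move at their own pace and stop on an object; the grip force is fixed at half the most. Time passes only in rows, so rows that repeat a pose let the fingers close, or fill a call up. It gives the time, the measured TCP pose, the force and the opening at its end, in the units of the state.
- bot.sense(): the state, without advancing time (a new reading comes with each control period).
- vision.read_camera(name): name is "scene" or "top"; returns a dict with "frame" (480x640x3 uint8, red, green, blue), "depth" (480x640 float32, m along the optical axis (not along the pixel's ray), 0 where there is no reading), "fov_y" (degrees; the focal length in pixels is half the picture's height over the tangent of half this angle, whatever the lens; pixels are square), "cx", "cy" (the principal point, pixels), "k1" (the pictures are not rectified: a ray, as slopes to the right and down, at radius r is drawn at 1 + k1 r^2 times it, then the intrinsics apply), "T" (4x4, takes a point from camera to world coordinates). Camera axes: x right, y up, looking along -z (the intrinsics and any distortion apply to the point x, -y, -z); pixel columns grow to the right and rows downward; lengths in m; the calibration is good to about 2 mm. A picture is of the moment at which its call begins.
- bot.finish_job(): hands the job in, once; it reports no verdict.
The state is a dict: "time_s": time; "joint_positions": joint angles; "joint_vel": joint speeds; "joint_efforts": joint torques, N m; "tool_pos": TCP position; "ee_rot": TCP orientation; "wrist_force": force on the tool from outside, world axes, zero at the start; "wrist_torque": the same for the moment, N m; "grip_width": finger opening in m.
Only numpy, scipy, OpenCV 4.12 (cv2) and the standard library are available. Lean on these libraries where they do the work, as an engineer would, in place of code of your own. Each camera call takes 0.05 s, during which the arm holds its last target. There are 200 camera calls.

## Working session

There is one attempt and no reset: what is moved stays moved. The work goes in short steps, Python scripts to look and compute and a tool call to move; the robot and the scene stay as the last step left them, time stands still between calls to the robot, and variables do not carry over. Pictures are saved under pics/ and viewed, about 8 in all and at most 12, crops included, and the job is handed in when it is done.

Besides the shell and the picture viewer there is one more tool, called after "Call:" in YAML: its name, and indented under it one key for each argument. send_rows: Moves the arm, as the interface text tells. Its arguments: {"type":"object","properties":{"rows":{"type":"array"}},"required":["rows"]}

```bash
mkdir -p pics; cat > h.py <<'E'
import numpy as np, cv2
from workcell import bot, vision
def pts(c):
    f=240/np.tan(np.radians(c['fov_y'])/2)
    v,u=np.mgrid[0:480,0:640].astype(float)
    xd=(u-c['cx'])/f; yd=(v-c['cy'])/f
    x,y=xd.copy(),yd.copy()
    for _ in range(8):
        s=1+c['k1']*(x*x+y*y); x=xd/s; y=yd/s
    d=c['depth']; P=np.stack([x*d,-y*d,-d,np.ones_like(d)],-1)
    return (P@c['T'].T)[...,:3]
E
python3 - <<'E'
from h import *
for n in('scene','top'):
    c=vision.read_camera(n); np.savez(n+'0.npz',**c); cv2.imwrite(f'pics/{n}0.png',c['frame'][...,::-1])
    print(n,c['fov_y'],c['cx'],c['cy'],c['k1'],c['T'].round(3).tolist())
s=bot.sense(); print({k:np.round(v,3).tolist() for k,v in s.items()}, bot.grip_point_offset)
E
```

```text
scene 48.90662509812594 316.33144903723735 240.00017588154776 -0.04324478689596368 [[-0.382, -0.652, 0.655, 1.319], [0.924, -0.256, 0.284, 0.309], [-0.017, 0.714, 0.7, 0.921], [0.0, 0.0, 0.0, 1.0]]
top 47.66710568085557 312.87768387376525 238.43127553013667 -0.02263122020866656 [[-0.044, 0.979, -0.2, 0.286], [-0.999, -0.042, 0.014, -0.015], [0.005, 0.2, 0.98, 1.417], [0.0, 0.0, 0.0, 1.0]]
{'time_s': 0.1, 'joint_positions': [-1.416, 0.522, -0.036, 1.6, 0.021, 1.021, -0.113], 'joint_vel': [0.001, 0.001, 0.001, -0.0, -0.0, 0.0, -0.001], 'joint_efforts': [0.002, -92.848, 1.983, -37.054, 0.018, 0.005, 0.0], 'tool_pos': [0.139, 0.609, 0.197], 'ee_rot': [-0.352, -3.122, 0.002], 'wrist_force': [-0.281, 0.067, -0.103], 'wrist_torque': [-0.05, 0.086, 0.013], 'grip_width': 0.086} -0.0187
```

View pics/scene0.png

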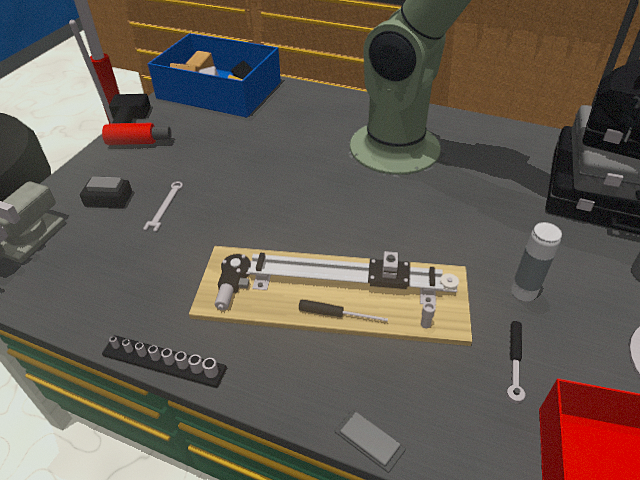

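View pics/top0.png

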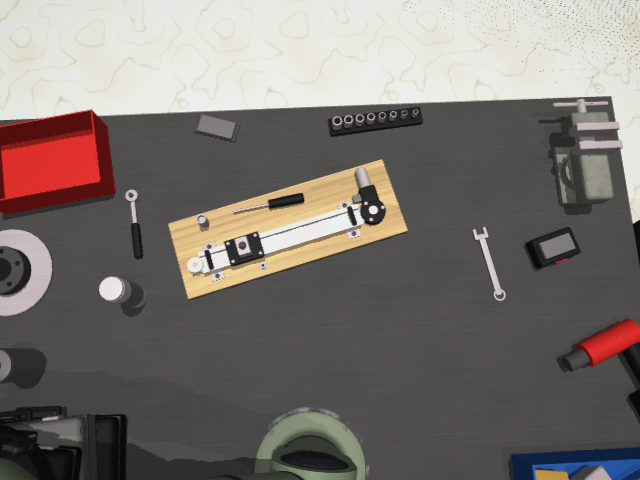

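The pictures show the board lying across the view. In the top view the carriage is near (244,247), the pulley at (195,265) and the motor drum at (372,210). The arm is out of the way. Next I measure the board's rectangle and the clamp's top.

```bash
python3 - <<'E'
from h import *
for n in('top','scene'):
    c=dict(np.load(n+'0.npz')); P=pts(c); z=P[...,2]
    hsv=cv2.cvtColor(c['frame'],cv2.COLOR_RGB2HSV)
    box=np.zeros((480,640),bool)
    if n=='top': box[150:305,160:415]=1
    else: box[240:345,185:475]=1
    m=box&(hsv[...,0]>10)&(hsv[...,0]<30)&(hsv[...,1]>70)&(z>.005)&(z<.03)
    r=cv2.minAreaRect((P[m][:,:2]*1000).astype(np.float32)); print(n,m.sum(),r,np.median(z[m]), cv2.boxPoints(r).round(1).tolist())
    k=box&(z>.092)&(z<.104); print('clamp',k.sum(),P[k].mean(0),cv2.minAreaRect((P[k][:,:2]*1000).astype(np.float32)))
    k=box&(z>.104)&(z<.12); print('bolt',k.sum(),P[k].mean(0) if k.any() else'')
    k=box&(z>.044)&(z<.056); print('rail',k.sum(),cv2.minAreaRect((P[k][:,:2]*1000).astype(np.float32)))
E
```

```text
top 11467 ((606.4232177734375, 31.72265625), (214.0425262451172, 604.5675659179688), 14.9391450881958) 0.018225583189193317 [[425.1000061035156, 296.20001220703125], [580.9000244140625, -287.8999938964844], [787.7999877929688, -232.8000030517578], [631.9000244140625, 351.3999938964844]]
clamp 180 [0.54435053 0.14259823 0.09928606] ((545.1624755859375, 143.0367889404297), (44.75645065307617, 29.637340545654297), 15.138625144958496)
bolt 37 [0.54325149 0.14317608 0.10699846]
rail 1976 ((606.0343627929688, 42.43855285644531), (149.78189086914062, 525.0247192382812), 17.400531768798828)
scene 13353 ((606.5084838867188, 34.047698974609375), (215.99349975585938, 600.21044921875), 14.869178771972656) 0.018970008385368997 [[425.1000061035156, 296.3999938964844], [579.0999755859375, -283.70001220703125], [787.9000244140625, -228.3000030517578], [633.9000244140625, 351.79998779296875]]
clamp 203 [0.5507731  0.14660492 0.10044337] ((546.6800537109375, 145.54588317871094), (47.78007125854492, 29.63758659362793), 14.578721046447754)
bolt 41 [0.54916583 0.14625097 0.10781156]
rail 2652 ((617.8930053710938, 46.67201232910156), (152.04258728027344, 529.577392578125), 14.907584190368652)
```

Call:
send_rows:
  rows:
    - [0.05,-0.06,0.03,0,0,0.02,1]
    - [0.14,-0.16,0.08,0,0,0.06,1]
    - [0.24,-0.27,0.13,0,0,0.11,1]
    - [0.34,-0.39,0.18,0,0,0.16,1]
    - [0.44,-0.5,0.22,0,0,0.2,1]
    - [0.54,-0.62,0.25,0,0,0.25,1]
    - [0.62,-0.71,0.25,0,0,0.29,1]
    - [0.68,-0.78,0.25,0,0,0.31,1]

```text
time_s: 0.77
tool_pos: [0.277, 0.4514, 0.2477]
ee_rot: [0.099, 3.139, 0.0]
wrist_force: [0.3, 0.3, -0.1]
grip_width: 0.0852
```

Call:
send_rows:
  rows:
    - [0.08,-0.1,0,0,0,0.04,1]
    - [0.17,-0.2,0,0,0,0.08,1]
    - [0.26,-0.3,0,0,0,0.12,1]
    - [0.34,-0.4,0,0,0,0.16,1]
    - [0.43,-0.5,0,0,0,0.2,1]
    - [0.52,-0.6,0,0,0,0.24,1]
    - [0.6,-0.7,0,0,0,0.28,1]
    - [0.68,-0.78,0,0,0,0.31,1]

```text
time_s: 1.43
tool_pos: [0.4121, 0.2955, 0.2473]
ee_rot: [0.157, -3.137, 0.001]
wrist_force: [-0.0, 0.1, -0.3]
grip_width: 0.0849
```

Call:
send_rows:
  rows:
    - [0.08,-0.1,0,0,0,0.04,1]
    - [0.17,-0.2,0,0,0,0.08,1]
    - [0.26,-0.3,-0.05,0,0,0.12,1]
    - [0.34,-0.4,-0.1,0,0,0.16,1]
    - [0.43,-0.5,-0.15,0,0,0.2,1]
    - [0.52,-0.6,-0.2,0,0,0.24,1]
    - [0.6,-0.7,-0.25,0,0,0.28,1]
    - [0.675,-0.765,-0.25,0,0,0.305,1]

```text
time_s: 2.1
tool_pos: [0.5463, 0.1417, 0.1954]
ee_rot: [0.406, -3.112, 0.002]
wrist_force: [-0.6, -0.1, 0.3]
grip_width: 0.0853
```

Call:
send_rows:
  rows:
    - [0,0.01,-0.08,0,0,0,1]
    - [0,0.01,-0.18,0,0,0,1]
    - [0,0.01,-0.28,0,0,0,1]
    - [0,0.01,-0.38,0,0,0,1]
    - [0,0.01,-0.48,0,0,0,1]
    - [0,0.01,-0.56,0,0,0,0.9]
    - [0,0.01,-0.61,0,0,0,0.7]
    - [0,0.01,-0.61,0,0,0,0.5]

```text
time_s: 2.77
tool_pos: [0.5452, 0.1459, 0.0735]
ee_rot: [0.406, -3.112, 0.001]
wrist_force: [0.7, -0.2, -0.7]
grip_width: 0.0542
```

Call:
send_rows:
  rows:
    - [0,0,0,0,0,0,0.45]
    - [0,0,0,0,0,0,0.45]
    - [0,0,0,0,0,0,0.45]
    - [0,0,0,0,0,0,0.45]
    - [0,0,0,0,0,0,0.45]
    - [0,0,0,0,0,0,0.45]
    - [0,0,0,0,0,0,0.45]
    - [0,0,0,0,0,0,0.45]

```text
time_s: 3.43
tool_pos: [0.5464, 0.1463, 0.0755]
ee_rot: [-0.406, 3.115, 0.0]
wrist_force: [-0.1, -0.2, 0.5]
grip_width: 0.0384
```

```bash
python3 - <<'E'
from h import *
c=vision.read_camera('scene'); cv2.imwrite('pics/s1.png',cv2.resize(c['frame'][190:350,290:490,::-1],None,fx=4,fy=3.75)); 
E
```

```text
(no output)
```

View pics/s1.png

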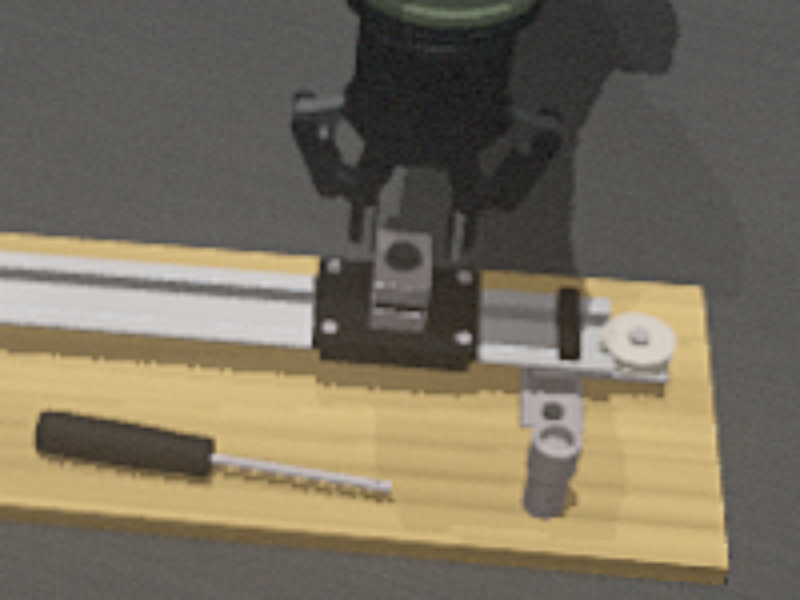

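The picture shows the fingers either side of the clamp (tips near crop (360,240) and (462,255)), but they sit higher in the picture than I expected. I will check this with depth.

```bash
cat >> h.py <<'E'
O=np.array([.5711,.0493]); a=np.radians(14.9); X=np.array([np.cos(a),np.sin(a)]); Y=np.array([-np.sin(a),np.cos(a)])
def reg(P): d=P[...,:2]-O; return np.stack([d@X,d@Y,P[...,2]],-1)*1000
E
python3 - <<'E'
from h import *
print(bot.sense()['tool_pos'], reg(np.array(bot.sense()['tool_pos'])))
c=vision.read_camera('scene'); Q=reg(pts(c))
for v in range(228,280,3):
    print(v,' '.join('%d,%d,%d'%tuple(Q[v,u]) for u in range(372,416,4)))
E
```

```text
[0.54633626 0.14624405 0.07543248] [  0.99641144 100.05197518  75.43247978]
228 -1,55,183 -199,64,0 -201,74,0 16,78,203 20,86,207 24,94,212 12,102,202 21,109,210 17,117,208 13,125,204 12,133,204
231 6,55,183 -190,64,-2 -194,75,-4 16,79,195 19,87,198 14,95,194 13,103,194 10,111,193 20,118,202 13,126,197 -198,155,0
234 14,56,182 -3,64,165 -7,72,163 18,79,188 20,87,190 12,95,184 10,103,183 13,111,187 18,119,193 6,128,181 -184,154,3
237 13,56,172 3,64,163 8,72,170 18,80,180 -169,95,0 -168,105,2 -171,115,0 -174,125,-1 21,119,187 17,127,184 -6,138,162
240 13,57,163 5,65,157 12,73,165 13,81,167 -159,96,0 -161,106,0 -161,115,0 -164,125,-1 16,121,174 19,128,177 5,137,165
243 -141,57,2 -143,67,2 13,73,157 3,82,148 -150,96,-1 -148,106,1 -150,116,0 -150,125,1 14,121,164 14,129,165 5,138,157
246 -133,57,0 -132,67,2 6,74,141 10,82,147 -135,96,3 -141,106,-1 -139,116,1 -135,125,5 10,123,151 13,130,155 -143,155,1
249 -125,58,-1 -124,68,0 7,75,134 -122,87,4 -128,97,0 -125,106,3 -131,116,-1 -131,126,0 9,124,141 7,132,140 -133,155,1
252 -111,59,1 -109,68,4 8,75,125 -18,84,100 -16,93,102 -18,101,102 -18,
[... 355 characters left out ...]
,62 -29,131,65 -33,140,61 -92,155,1
264 -12,61,65 -13,69,65 -15,78,63 17,86,100 19,94,103 17,102,102 14,111,100 -19,122,65 -24,131,60 -22,140,64 -64,153,21
267 -5,61,62 -4,70,64 -8,79,62 22,86,96 21,95,95 22,103,98 21,111,97 -10,122,64 -12,131,63 -14,140,62 -24,150,53
270 3,62,63 2,70,63 3,79,64 19,87,83 20,95,86 20,104,86 22,112,89 -4,123,62 -2,131,65 -1,139,67 -13,149,55
273 12,62,63 11,71,62 9,80,61 23,88,78 18,96,74 21,105,78 19,113,77 4,123,61 3,131,62 0,140,60 -14,150,45
276 24,63,66 22,71,65 16,80,60 19,88,64 21,97,67 21,105,68 17,114,65 12,123,61 13,131,63 14,140,65 -11,151,38
279 29,63,62 28,72,62 27,80,63 26,89,62 25,97,62 25,106,64 24,114,63 23,123,63 22,132,63 23,140,66 -1,151,39
```

```bash
python3 - <<'E'
from h import *
c=vision.read_camera('scene'); Q=reg(pts(c))
for v in range(247,264,1):
    print(v,' '.join('%d,%d,%d'%tuple(Q[v,u]) for u in list(range(376,388))+list(range(400,412,2))))
E
cat > /dev/null; python3 -c "
from workcell import bot;s=bot.sense();print(s['joint_positions'],s['tool_pos'])"
```

```text
247 -133,67,-2 -129,70,2 8,70,140 7,72,139 8,74,141 10,76,143 11,78,144 13,80,146 -134,87,-1 -132,89,1 -132,92,1 -133,94,0 -134,125,3 -137,131,0 11,123,149 11,127,150 7,131,146 -139,150,1
248 -124,68,3 -127,70,0 8,70,137 5,72,134 2,74,131 9,76,139 11,78,141 12,80,142 -128,87,1 -131,89,0 -129,92,1 -130,94,1 -132,126,1 -9,121,124 11,123,146 9,127,145 5,132,142 -135,150,2
249 -123,68,1 0,68,125 6,70,132 4,73,130 5,75,131 9,77,136 11,79,138 11,81,138 -127,87,0 -126,90,0 -123,92,3 -124,94,3 -129,126,1 -2,121,129 9,124,142 5,128,138 5,132,138 -132,150,1
250 -123,68,-1 6,69,129 6,71,129 8,73,131 6,75,130 11,77,135 10,79,134 14,81,138 -122,87,0 -121,90,1 -124,92,0 -124,95,0 -124,126,3 1,120,130 12,124,141 8,128,138 6,132,136 -131,150,0
251 -115,68,2 8,69,128 6,71,126 6,73,127 6,75,127 11,77,132 10,79,132 10,81,132 -120,87,0 -20,86,100 -19,88,102 -20,91,101 -126,126,-2 1,121,126 13,124,139 9,128,136 9,132,137 -128,150,-1
252 -113,68,1 5,69,122 7,71,124 8,73,126 5,75,123 12,77,130 11,79,130 10,81,129 -18,84,99 -16,86,101 -17,89,101 -14,91,104 -122,126,-1 3,121,126 9,124,133 7,129,131 6,133,131
[... 1466 characters left out ...]
4,145,2 -94,150,2
261 -25,69,62 -26,71,61 -24,73,63 -24,76,64 -27,78,61 -28,80,60 -28,82,60 -11,84,78 8,85,100 7,88,99 9,90,101 8,92,100 -29,122,63 -28,126,65 -33,131,61 -33,135,61 -33,140,62 -92,150,1
262 -21,69,62 -23,71,61 -21,74,63 -21,76,63 -23,78,61 -21,80,64 -23,82,62 -7,84,79 14,85,102 12,88,101 13,90,103 11,92,100 -27,122,63 -29,127,61 -30,131,61 -29,135,62 -27,139,64 -75,149,16
263 -17,69,64 -19,71,62 -17,74,64 -21,76,60 -18,78,64 -19,80,63 -19,82,63 5,84,90 16,86,102 16,88,102 15,90,101 14,92,100 -26,122,61 -26,127,61 -24,131,64 -24,135,65 -27,140,62 -67,148,21
[-0.41120954  0.59013064  0.06272048  1.863552   -0.05479396  0.68956844
  1.51345775] [0.54634508 0.14623961 0.07538168]
```

The fingertips are really at z ≈ 0.116, about 34 mm higher than the reported TCP suggests. In x and y the two agree within about 2 mm. I will open a little and go lower, guided by what the camera measured.

Call:
send_rows:
  rows:
    - [0,-0.01,0,0,0,0,0.6]
    - [0,-0.015,0,0,0,0,0.6]
    - [0,-0.015,-0.03,0,0,0,0.6]
    - [0,-0.015,-0.07,0,0,0,0.6]
    - [0,-0.015,-0.11,0,0,0,0.6]
    - [0,-0.015,-0.14,0,0,0,0.6]
    - [0,-0.015,-0.17,0,0,0,0.6]
    - [0,-0.015,-0.17,0,0,0,0.6]

```text
time_s: 4.25
tool_pos: [0.5456, 0.1431, 0.0398]
ee_rot: [0.406, -3.113, 0.001]
wrist_force: [-0.9, 0.3, -0.0]
grip_width: 0.0513
```

Call:
send_rows:
  rows:
    - [0,0,0,0,0,0,0.45]
    - [0,0,0,0,0,0,0.42]
    - [0,0,0,0,0,0,0.42]
    - [0,0,0,0,0,0,0.42]
    - [0,0,0,0,0,0,0.42]
    - [0,0,0,0,0,0,0.42]
    - [0,0,0,0,0,0,0.42]
    - [0,0,0,0,0,0,0.42]

```text
time_s: 4.92
tool_pos: [0.5464, 0.1433, 0.0414]
ee_rot: [-0.406, 3.115, 0.0]
wrist_force: [-0.0, -0.3, -0.4]
grip_width: 0.0358
```

```bash
python3 - <<'E'
from h import *
s=bot.sense(); print(reg(np.array(s['tool_pos'])),s['wrist_force'],s['grip_width'])
c=vision.read_camera('scene'); Q=reg(pts(c)); cv2.imwrite('pics/s2.png',cv2.resize(c['frame'][190:350,290:490,::-1],None,fx=4,fy=3.75)); 
for v in range(256,280,2):
    print(v,' '.join('%d,%d,%d'%tuple(Q[v,u]) for u in list(range(374,388,2))+list(range(396,412,2))))
E
```

```text
[ 0.28310801 97.18013016 41.44941555] [-0.03393856 -0.32195701 -0.44211297] 0.03581687251846458
256 -98,64,2 6,68,111 6,72,111 8,76,114 9,80,115 -4,85,101 -4,89,102 -9,110,100 -105,121,1 5,118,115 8,122,119 13,125,124 11,130,123 -106,145,3 -110,150,0
258 -96,65,-2 9,68,108 4,72,103 11,76,111 -94,84,1 0,85,100 0,89,100 -1,110,101 -97,122,2 10,118,114 8,122,113 11,126,117 -102,141,0 -102,145,0 -101,150,2
260 -25,64,65 6,68,99 6,73,98 12,77,105 -26,82,65 8,85,102 7,89,102 4,111,102 -90,122,2 9,119,108 10,123,109 4,127,103 -94,141,1 -93,145,3 -94,150,2
262 -18,65,65 4,69,90 6,73,93 10,77,97 -22,82,63 11,86,100 13,90,102 11,111,102 -30,118,59 7,119,100 7,123,100 789,58,920 -29,135,62 -29,140,62 -71,148,19
264 -14,65,63 4,69,83 6,73,87 12,78,93 -17,83,62 18,86,100 20,90,103 18,111,104 -6,117,78 11,120,98 4,124,91 7,128,95 -21,135,65 -23,140,63 -63,148,21
266 -6,65,65 -8,70,64 -10,74,62 9,78,84 -11,83,62 21,86,97 21,90,99 21,111,101 4,116,83 12,120,92 8,125,88 6,129,87 -16,135,63 -15,140,64 -61,149,17
268 -2,66,63 -2,70,64 -3,74,63 -5,79,61 -4,83,63 22,86,93 23,91,94 20,112,94 8,117,81 11,121,85 -8,127,64 -10,131,62 -9,135,64 -12,140,61 -23,145,51
270 4,66,64 2,70,62 2,75,63 1,79,62 0,83,62 789,58,920 21,91,86 19,112,87 -2,118,64 -2,122,64 -2,127,64 -3,131,63 -4,135,63 -4,140,64 -16,145,51
272 11,66,65 7,71,61 9,75,64 8,79,64 8,84,64 19,87,77 19,92,77 21,113,82 5,118,65 0,123,61 -1,127,59 -1,132,59 1,136,63 0,140,62 -15,146,45
274 14,67,63 16,71,65 15,75,65 14,80,64 12,84,63 23,88,74 21,92,73 19,113,74 8,118,63 8,123,63 8,127,63 5,131,61 9,135,65 4,140,61 -15,147,39
276 19,67,62 21,71,64 20,76,64 19,80,63 17,84,62 24,88,70 21,93,67 20,114,69 15,118,64 14,123,63 13,127,62 13,131,62 8,136,58 14,140,65 -8,147,40
278 26,67,63 24,72,61 26,76,63 26,80,64 24,84,63 25,89,64 24,93,64 21,114,63 19,119,61 19,123,62 19,127,62 18,132,62 19,136,64 20,140,65 -3,147,39
```

View pics/s2.png

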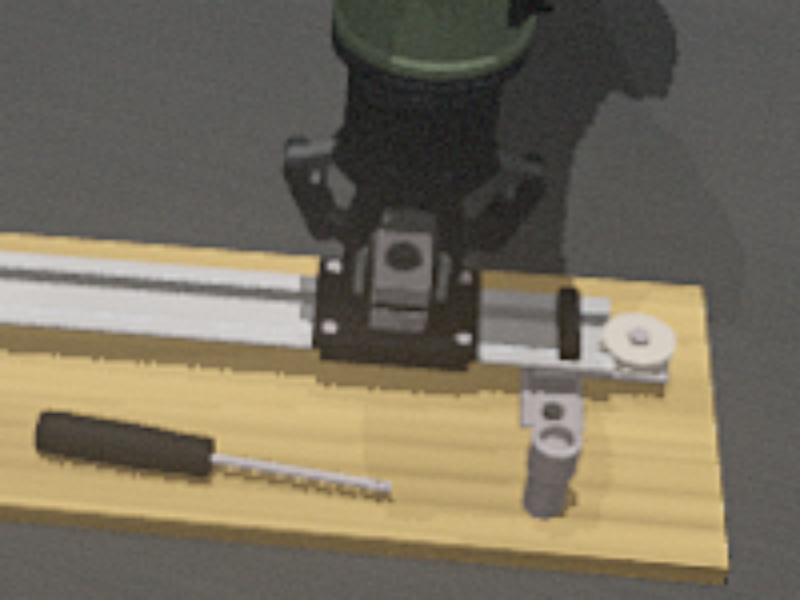

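The tips are now at z ≈ 0.083, either side of the clamp with about 3 mm to spare at each face, clear of the plate. I start the homing stroke with one probing call of 40 mm.

Call:
send_rows:
  rows:
    - [0.0064,-0.0241,0,0,0,0,0.42]
    - [0.0128,-0.0483,0,0,0,0,0.42]
    - [0.0193,-0.0724,0,0,0,0,0.42]
    - [0.0257,-0.0966,0,0,0,0,0.42]
    - [0.0321,-0.1208,0,0,0,0,0.42]
    - [0.0385,-0.1449,0,0,0,0,0.42]
    - [0.045,-0.169,0,0,0,0,0.42]
    - [0.0514,-0.1932,0,0,0,0,0.42]

```text
time_s: 5.63
tool_pos: [0.5568, 0.1047, 0.0415]
ee_rot: [-0.407, 3.115, 0.001]
wrist_force: [-2.3, 8.5, 2.2]
grip_width: 0.0358
```

```bash
cat > st.py <<'E'
from h import *
s=bot.sense(); f=np.array(s['wrist_force'])
print(reg(np.array(s['tool_pos'])).round(1),'Fx,Fy reg',round(f[:2]@X,1),round(f[:2]@Y,1),round(f[2],1),s['grip_width'],s['time_s'])
E
python3 st.py
```

```text
[ 0.4 57.2 41.5] Fx,Fy reg -0.0 8.9 2.2 0.03584343418256996 5.6333
```

Call:
send_rows:
  rows:
    - [0.0039,-0.0145,0,0,0,0,0.42]
    - [0.0077,-0.029,0,0,0,0,0.42]
    - [0.0116,-0.0435,0,0,0,0,0.42]
    - [0.0154,-0.058,0,0,0,0,0.42]
    - [0.0193,-0.0725,0,0,0,0,0.42]
    - [0.0231,-0.087,0,0,0,0,0.42]
    - [0.027,-0.1015,0,0,0,0,0.42]
    - [0.0309,-0.116,0,0,0,0,0.42]

```text
time_s: 6.3
tool_pos: [0.5629, 0.0813, 0.0414]
ee_rot: [-0.407, 3.115, 0.001]
wrist_force: [-1.6, 4.2, 1.6]
grip_width: 0.0361
```

Call:
send_rows:
  rows:
    - [0.0039,-0.0145,0,0,0,0,0.42]
    - [0.0077,-0.029,0,0,0,0,0.42]
    - [0.0116,-0.0435,0,0,0,0,0.42]
    - [0.0154,-0.058,0,0,0,0,0.42]
    - [0.0193,-0.0725,0,0,0,0,0.42]
    - [0.0231,-0.087,0,0,0,0,0.42]
    - [0.027,-0.1015,0,0,0,0,0.42]
    - [0.0309,-0.116,0,0,0,0,0.42]

```text
time_s: 6.97
tool_pos: [0.5691, 0.0578, 0.0414]
ee_rot: [-0.406, 3.115, -0.0]
wrist_force: [1.1, 3.4, 0.8]
grip_width: 0.0358
```

Call:
send_rows:
  rows:
    - [0.0039,-0.0145,0,0,0,0,0.42]
    - [0.0077,-0.029,0,0,0,0,0.42]
    - [0.0116,-0.0435,0,0,0,0,0.42]
    - [0.0154,-0.058,0,0,0,0,0.42]
    - [0.0193,-0.0725,0,0,0,0,0.42]
    - [0.0231,-0.087,0,0,0,0,0.42]
    - [0.027,-0.1015,0,0,0,0,0.42]
    - [0.0309,-0.116,0,0,0,0,0.42]

```text
time_s: 7.63
tool_pos: [0.5752, 0.0348, 0.0414]
ee_rot: [0.407, -3.115, 0.0]
wrist_force: [1.1, 2.9, 0.8]
grip_width: 0.0362
```

Call:
send_rows:
  rows:
    - [0.0039,-0.0145,0,0,0,0,0.42]
    - [0.0077,-0.029,0,0,0,0,0.42]
    - [0.0116,-0.0435,0,0,0,0,0.42]
    - [0.0154,-0.058,0,0,0,0,0.42]
    - [0.0193,-0.0725,0,0,0,0,0.42]
    - [0.0231,-0.087,0,0,0,0,0.42]
    - [0.027,-0.1015,0,0,0,0,0.42]
    - [0.0309,-0.116,0,0,0,0,0.42]

```text
time_s: 8.3
tool_pos: [0.5814, 0.0117, 0.0414]
ee_rot: [-0.407, 3.115, 0.0]
wrist_force: [0.6, 5.4, 1.2]
grip_width: 0.0357
```

Call:
send_rows:
  rows:
    - [0.0039,-0.0145,0,0,0,0,0.42]
    - [0.0077,-0.029,0,0,0,0,0.42]
    - [0.0116,-0.0435,0,0,0,0,0.42]
    - [0.0154,-0.058,0,0,0,0,0.42]
    - [0.0193,-0.0725,0,0,0,0,0.42]
    - [0.0231,-0.087,0,0,0,0,0.42]
    - [0.027,-0.1015,0,0,0,0,0.42]
    - [0.0309,-0.116,0,0,0,0,0.42]

```text
time_s: 8.97
tool_pos: [0.5875, -0.0117, 0.0414]
ee_rot: [0.406, -3.115, 0.0]
wrist_force: [1.0, 3.8, -0.1]
grip_width: 0.0362
```

```bash
python3 st.py
```

```text
[  0.2 -63.2  41.4] Fx,Fy reg 1.9 3.5 -0.1 0.03615757047743793 8.9667
```

Drag readings so far peak near TCP y 60, with a smaller rise near -40. I move on to about 12 mm short of home, then measure the gap by camera.

Call:
send_rows:
  rows:
    - [0.0039,-0.0145,0,0,0,0,0.42]
    - [0.0077,-0.029,0,0,0,0,0.42]
    - [0.0116,-0.0435,0,0,0,0,0.42]
    - [0.0154,-0.058,0,0,0,0,0.42]
    - [0.0193,-0.0725,0,0,0,0,0.42]
    - [0.0231,-0.087,0,0,0,0,0.42]
    - [0.027,-0.1015,0,0,0,0,0.42]
    - [0.0309,-0.116,0,0,0,0,0.42]

```text
time_s: 9.63
tool_pos: [0.5938, -0.0348, 0.0414]
ee_rot: [0.406, -3.115, -0.0]
wrist_force: [1.4, 3.3, 0.9]
grip_width: 0.0357
```

Call:
send_rows:
  rows:
    - [0.0039,-0.0145,0,0,0,0,0.42]
    - [0.0077,-0.029,0,0,0,0,0.42]
    - [0.0116,-0.0435,0,0,0,0,0.42]
    - [0.0154,-0.058,0,0,0,0,0.42]
    - [0.0193,-0.0725,0,0,0,0,0.42]
    - [0.0231,-0.087,0,0,0,0,0.42]
    - [0.027,-0.1015,0,0,0,0,0.42]
    - [0.0309,-0.116,0,0,0,0,0.42]

```text
time_s: 10.3
tool_pos: [0.5999, -0.058, 0.0414]
ee_rot: [0.406, -3.115, 0.0]
wrist_force: [2.2, 2.8, -0.4]
grip_width: 0.0358
```

Call:
send_rows:
  rows:
    - [0.0026,-0.0097,0,0,0,0,0.42]
    - [0.0051,-0.0193,0,0,0,0,0.42]
    - [0.0077,-0.029,0,0,0,0,0.42]
    - [0.0103,-0.0386,0,0,0,0,0.42]
    - [0.0129,-0.0483,0,0,0,0,0.42]
    - [0.0154,-0.058,0,0,0,0,0.42]
    - [0.018,-0.0676,0,0,0,0,0.42]
    - [0.0206,-0.0773,0,0,0,0,0.42]

```text
time_s: 10.97
tool_pos: [0.604, -0.0734, 0.0414]
ee_rot: [0.406, -3.115, -0.0]
wrist_force: [1.6, 4.0, 1.2]
grip_width: 0.0361
```

```bash
python3 st.py; python3 - <<'E'
from h import *
c=vision.read_camera('scene'); Q=reg(pts(c)); np.savez('s3.npz',**c)
o=c['frame'][220:310,200:350,::-1]; cv2.imwrite('pics/s3.png',cv2.resize(o,None,fx=5,fy=5,interpolation=cv2.INTER_NEAREST))
E
```

```text
[   0.2 -127.    41.4] Fx,Fy reg 2.6 3.5 1.2 0.036129092663723855 10.9667
```

View pics/s3.png

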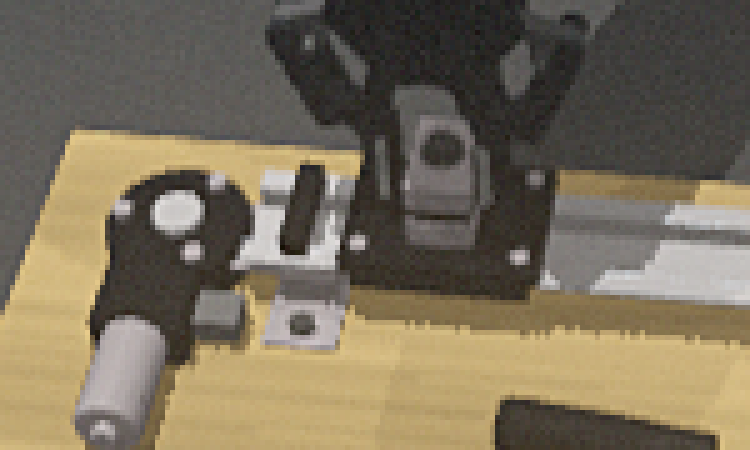

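The picture shows the buffer's inner edge at crop x≈315 and the plate's end at ≈345, so a gap of about 14 mm is left. Now measuring it more finely.

```bash
python3 - <<'E'
from h import *
c=dict(np.load('s3.npz')); g=c['frame'].mean(2)
f=240/np.tan(np.radians(c['fov_y'])/2); R=c['T'][:3,:3]; t=c['T'][:3,3]
def at(u,v,z):
    xd,yd=(u-c['cx'])/f,(v-c['cy'])/f; x,y=xd,yd
    for _ in range(8): s=1+c['k1']*(x*x+y*y); x,y=xd/s,yd/s
    d=R@np.array([x,-y,-1]); return reg(t+d*((z-t[2])/d[2]))
Q=reg(pts(c))
for v in range(258,271,2):
    r=g[v,255:280]; hi=r.max(); i=r.argmax(); th=(hi+30)/2
    a=i
    while r[a]>th:a-=1
    b=i
    while r[b]>th:b+=1
    ua=255+a+(th-r[a])/(r[a+1]-r[a]); ub=255+b-1+(r[b-1]-th)/(r[b-1]-r[b])
    print(v,r.astype(int)[3:18],round(ua,2),round(ub,2),'buf z',Q[v,int(ua)-1].round(),Q[v,int(ua)-2].round(),'plate',Q[v,int(ub)+2].round(),
      'ymm @z56:',at(ua,v,.056)[1].round(1),'@z50',at(ua,v,.05)[1].round(1),'plate top',at(ub,v,.062)[1].round(1),at(ub,v,.052)[1].round(1))
E
```

```text
258 [ 78  48  53  56  54  37  69 157 200 134 140 143 109  39  44] 264.52 269.83 buf z [  -7. -184.   61.] [  -0. -184.   67.] plate [  -7. -165.   62.] ymm @z56: -181.5 @z50 -183.1 plate top -167.9 -170.5
260 [ 40  59  58  61  53  49 101 107 108  98 105 101  42  41  48] 263.38 269.54 buf z [   1. -184.   62.] [   3. -186.   64.] plate [  -0. -164.   63.] ymm @z56: -182.8 @z50 -184.5 plate top -167.3 -170.0
262 [ 51  58  62  59  45  92 124 120 175 114 111  86  43  34  54] 254.47 256.61 buf z [  -9. -209.   42.] [ -10. -212.   40.] plate [   8. -192.   62.] ymm @z56: -201.5 @z50 -203.3 plate top -195.0 -197.9
264 [ 54  57  55  52  57 124 136 183 215 142 152  50  47  55  53] 262.98 268.29 buf z [  12. -184.   61.] [  15. -186.   64.] plate [   9. -164.   60.] ymm @z56: -181.2 @z50 -182.9 plate top -167.7 -170.4
266 [ 58  58  57  45  94 129 140 212 182 137  99  39  49  89  60] 262.77 267.43 buf z [  16. -184.   58.] [  20. -185.   62.] plate [  18. -165.   63.] ymm @z56: -180.4 @z50 -182.1 plate top -168.4 -171.1
268 [ 48  52  47  63 142 138 177 210 214 220  53  81 187 197 200] 261.79 267.57 buf z [  25. -184.   62.] [  25. -186.   62.] plate [  23. -164.   62.] ymm @z56: -181.4 @z50 -183.0 plate top -167.0 -169.6
270 [ 26  29  38 116 224 218 210 205 203 128  45  46  62  80  54] 261.1 267.01 buf z [  23. -185.   53.] [  23. -187.   53.] plate [  32. -162.   65.] ymm @z56: -181.7 @z50 -183.3 plate top -167.0 -169.6
```

Call:
send_rows:
  rows:
    - [0.0018,-0.0068,0,0,0,0,0.42]
    - [0.0036,-0.0135,0,0,0,0,0.42]
    - [0.0053,-0.02,0,0,0,0,0.42]
    - [0.007,-0.027,0,0,0,0,0.42]
    - [0.009,-0.034,0,0,0,0,0.42]
    - [0.0108,-0.0406,0,0,0,0,0.42]
    - [0.0125,-0.0465,0,0,0,0,0.42]
    - [0.0135,-0.0507,0,0,0,0,0.42]

```text
time_s: 11.68
tool_pos: [0.6067, -0.0836, 0.0414]
ee_rot: [0.406, -3.115, 0.0]
wrist_force: [-0.8, 3.0, 1.5]
grip_width: 0.0361
```

Call:
send_rows:
  rows:
    - [0.0002,-0.0006,0,0,0,0,0.42]
    - [0.0003,-0.0012,0,0,0,0,0.42]
    - [0.0005,-0.0018,0,0,0,0,0.42]
    - [0.0006,-0.0024,0,0,0,0,0.42]
    - [0.0008,-0.003,0,0,0,0,0.42]
    - [0.001,-0.0036,0,0,0,0,0.42]
    - [0.0011,-0.0042,0,0,0,0,0.42]
    - [0.0013,-0.0048,0,0,0,0,0.42]

```text
time_s: 12.35
tool_pos: [0.6069, -0.0843, 0.0414]
ee_rot: [0.406, -3.115, -0.0]
wrist_force: [-1.1, 2.9, 1.6]
grip_width: 0.0359
```

```bash
python3 st.py
```

```text
[   0.2 -138.3   41.4] Fx,Fy reg -0.3 3.1 1.6 0.03587295128693162 12.35
```

Call:
send_rows:
  rows:
    - [0.0003,-0.001,0,0,0,0,0.42]
    - [0.0005,-0.0019,0,0,0,0,0.42]
    - [0.0008,-0.0029,0,0,0,0,0.42]
    - [0.001,-0.0039,0,0,0,0,0.42]
    - [0.0013,-0.0048,0,0,0,0,0.42]
    - [0.0015,-0.0058,0,0,0,0,0.42]
    - [0.0018,-0.0068,0,0,0,0,0.42]
    - [0.0021,-0.0077,0,0,0,0,0.42]

```text
time_s: 13.02
tool_pos: [0.6073, -0.0859, 0.0414]
ee_rot: [0.406, -3.115, 0.0]
wrist_force: [-0.8, 2.0, 1.3]
grip_width: 0.0357
```

```bash
python3 st.py
```

```text
[   0.2 -140.    41.4] Fx,Fy reg -0.3 2.2 1.3 0.035653803911003396 13.0167
```

Call:
send_rows:
  rows:
    - [0.0002,-0.0006,0,0,0,0,0.42]
    - [0.0003,-0.0012,0,0,0,0,0.42]
    - [0.0005,-0.0018,0,0,0,0,0.42]
    - [0.0006,-0.0024,0,0,0,0,0.42]
    - [0.0008,-0.003,0,0,0,0,0.42]
    - [0.001,-0.0036,0,0,0,0,0.42]
    - [0.0011,-0.0042,0,0,0,0,0.42]
    - [0.0013,-0.0048,0,0,0,0,0.42]

```text
time_s: 13.68
tool_pos: [0.6076, -0.0869, 0.0414]
ee_rot: [0.406, -3.115, 0.0]
wrist_force: [-0.9, 2.8, 0.6]
grip_width: 0.0358
```

```bash
python3 st.py
```

```text
[   0.3 -141.    41.4] Fx,Fy reg -0.2 2.9 0.6 0.03578746144910627 13.6833
```

Call:
send_rows:
  rows:
    - [0.0002,-0.0006,0,0,0,0,0.42]
    - [0.0003,-0.0012,0,0,0,0,0.42]
    - [0.0005,-0.0018,0,0,0,0,0.42]
    - [0.0006,-0.0024,0,0,0,0,0.42]
    - [0.0008,-0.003,0,0,0,0,0.42]
    - [0.001,-0.0036,0,0,0,0,0.42]
    - [0.0011,-0.0042,0,0,0,0,0.42]
    - [0.0013,-0.0048,0,0,0,0,0.42]

```text
time_s: 14.35
tool_pos: [0.6079, -0.0879, 0.0414]
ee_rot: [0.406, -3.115, 0.0]
wrist_force: [-1.7, 2.8, 0.3]
grip_width: 0.0357
```

```bash
python3 st.py
```

```text
[   0.3 -142.    41.4] Fx,Fy reg -0.9 3.2 0.3 0.035675410223884645 14.35
```

Call:
send_rows:
  rows:
    - [0.0002,-0.0006,0,0,0,0,0.42]
    - [0.0003,-0.0012,0,0,0,0,0.42]
    - [0.0005,-0.0018,0,0,0,0,0.42]
    - [0.0006,-0.0024,0,0,0,0,0.42]
    - [0.0008,-0.003,0,0,0,0,0.42]
    - [0.001,-0.0036,0,0,0,0,0.42]
    - [0.0011,-0.0042,0,0,0,0,0.42]
    - [0.0013,-0.0048,0,0,0,0,0.42]

```text
time_s: 15.02
tool_pos: [0.6081, -0.0887, 0.0414]
ee_rot: [0.407, -3.115, -0.0]
wrist_force: [-1.3, 4.2, 1.1]
grip_width: 0.0357
```

```bash
python3 st.py
```

```text
[   0.3 -142.9   41.4] Fx,Fy reg -0.2 4.4 1.1 0.03572324511824482 15.0167
```

Call:
send_rows:
  rows:
    - [0.0001,-0.0003,0,0,0,0,0.42]
    - [0.0002,-0.0006,0,0,0,0,0.42]
    - [0.0002,-0.0009,0,0,0,0,0.42]
    - [0.0003,-0.0012,0,0,0,0,0.42]
    - [0.0004,-0.0015,0,0,0,0,0.42]
    - [0.0005,-0.0018,0,0,0,0,0.42]
    - [0.0006,-0.0022,0,0,0,0,0.42]
    - [0.0007,-0.0026,0,0,0,0,0.42]

```text
time_s: 15.68
tool_pos: [0.6082, -0.0888, 0.0414]
ee_rot: [0.407, -3.115, -0.001]
wrist_force: [-4.2, 5.0, 3.4]
grip_width: 0.0358
```

```bash
python3 st.py
```

```text
[   0.3 -142.9   41.4] Fx,Fy reg -2.7 6.0 3.4 0.0357592984562847 15.6833
```

Call:
send_rows:
  rows:
    - [0.0002,-0.0006,0,0,0,0,0.42]
    - [0.0003,-0.0012,0,0,0,0,0.42]
    - [0.0005,-0.0018,0,0,0,0,0.42]
    - [0.0006,-0.0024,0,0,0,0,0.42]
    - [0.0008,-0.003,0,0,0,0,0.42]
    - [0.001,-0.0036,0,0,0,0,0.42]
    - [0.0011,-0.0042,0,0,0,0,0.42]
    - [0.0013,-0.0048,0,0,0,0,0.42]

```text
time_s: 16.35
tool_pos: [0.6081, -0.0888, 0.0414]
ee_rot: [0.408, -3.114, -0.003]
wrist_force: [-6.6, 10.8, 5.2]
grip_width: 0.036
```

```bash
python3 st.py
```

```text
[   0.3 -142.9   41.4] Fx,Fy reg -3.6 12.1 5.2 0.035977361430195726 16.35
```

The carriage is home: the position stalls at TCP y −142.9 while the force rises to 12 N, which makes the backlash offset 2.9 mm. Next is the steady stroke to the pulley end: 24 mm calls first, then finer ones across the suspect zone.

Call:
send_rows:
  rows:
    - [-0.0039,0.0145,0,0,0,0,0.42]
    - [-0.0077,0.029,0,0,0,0,0.42]
    - [-0.0116,0.0435,0,0,0,0,0.42]
    - [-0.0154,0.058,0,0,0,0,0.42]
    - [-0.0193,0.0725,0,0,0,0,0.42]
    - [-0.0231,0.087,0,0,0,0,0.42]
    - [-0.027,0.1015,0,0,0,0,0.42]
    - [-0.0309,0.116,0,0,0,0,0.42]

```text
time_s: 17.02
tool_pos: [0.6025, -0.0669, 0.0415]
ee_rot: [-0.406, 3.115, -0.0]
wrist_force: [1.0, -2.7, 2.5]
grip_width: 0.0356
```

Call:
send_rows:
  rows:
    - [-0.0039,0.0145,0,0,0,0,0.42]
    - [-0.0077,0.029,0,0,0,0,0.42]
    - [-0.0116,0.0435,0,0,0,0,0.42]
    - [-0.0154,0.058,0,0,0,0,0.42]
    - [-0.0193,0.0725,0,0,0,0,0.42]
    - [-0.0231,0.087,0,0,0,0,0.42]
    - [-0.027,0.1015,0,0,0,0,0.42]
    - [-0.0309,0.116,0,0,0,0,0.42]

```text
time_s: 17.68
tool_pos: [0.5962, -0.0435, 0.0414]
ee_rot: [-0.407, 3.115, -0.0]
wrist_force: [1.7, -3.3, 3.2]
grip_width: 0.0358
```

Call:
send_rows:
  rows:
    - [-0.0039,0.0145,0,0,0,0,0.42]
    - [-0.0077,0.029,0,0,0,0,0.42]
    - [-0.0116,0.0435,0,0,0,0,0.42]
    - [-0.0154,0.058,0,0,0,0,0.42]
    - [-0.0193,0.0725,0,0,0,0,0.42]
    - [-0.0231,0.087,0,0,0,0,0.42]
    - [-0.027,0.1015,0,0,0,0,0.42]
    - [-0.0309,0.116,0,0,0,0,0.42]

```text
time_s: 18.35
tool_pos: [0.5899, -0.0203, 0.0414]
ee_rot: [0.406, -3.115, 0.0]
wrist_force: [1.6, -3.5, 3.0]
grip_width: 0.0358
```

```bash
python3 st.py
```

```text
[  0.3 -72.1  41.4] Fx,Fy reg 0.7 -3.8 3.0 0.035810886704085644 18.35
```

Call:
send_rows:
  rows:
    - [-0.0026,0.0097,0,0,0,0,0.42]
    - [-0.0051,0.0193,0,0,0,0,0.42]
    - [-0.0077,0.029,0,0,0,0,0.42]
    - [-0.0103,0.0386,0,0,0,0,0.42]
    - [-0.0129,0.0483,0,0,0,0,0.42]
    - [-0.0154,0.058,0,0,0,0,0.42]
    - [-0.018,0.0676,0,0,0,0,0.42]
    - [-0.0206,0.0773,0,0,0,0,0.42]

```text
time_s: 19.02
tool_pos: [0.5858, -0.005, 0.0414]
ee_rot: [0.406, -3.115, 0.0]
wrist_force: [1.4, -3.1, 1.8]
grip_width: 0.0364
```

Call:
send_rows:
  rows:
    - [-0.0026,0.0097,0,0,0,0,0.42]
    - [-0.0051,0.0193,0,0,0,0,0.42]
    - [-0.0077,0.029,0,0,0,0,0.42]
    - [-0.0103,0.0386,0,0,0,0,0.42]
    - [-0.0129,0.0483,0,0,0,0,0.42]
    - [-0.0154,0.058,0,0,0,0,0.42]
    - [-0.018,0.0676,0,0,0,0,0.42]
    - [-0.0206,0.0773,0,0,0,0,0.42]

```text
time_s: 19.68
tool_pos: [0.5816, 0.0105, 0.0414]
ee_rot: [0.406, -3.115, 0.0]
wrist_force: [2.0, -2.9, 1.7]
grip_width: 0.0358
```

Call:
send_rows:
  rows:
    - [-0.0026,0.0097,0,0,0,0,0.42]
    - [-0.0051,0.0193,0,0,0,0,0.42]
    - [-0.0077,0.029,0,0,0,0,0.42]
    - [-0.0103,0.0386,0,0,0,0,0.42]
    - [-0.0129,0.0483,0,0,0,0,0.42]
    - [-0.0154,0.058,0,0,0,0,0.42]
    - [-0.018,0.0676,0,0,0,0,0.42]
    - [-0.0206,0.0773,0,0,0,0,0.42]

```text
time_s: 20.35
tool_pos: [0.5776, 0.0259, 0.0414]
ee_rot: [0.406, -3.115, 0.0]
wrist_force: [0.8, -4.8, 0.9]
grip_width: 0.0358
```

Call:
send_rows:
  rows:
    - [-0.0026,0.0097,0,0,0,0,0.42]
    - [-0.0051,0.0193,0,0,0,0,0.42]
    - [-0.0077,0.029,0,0,0,0,0.42]
    - [-0.0103,0.0386,0,0,0,0,0.42]
    - [-0.0129,0.0483,0,0,0,0,0.42]
    - [-0.0154,0.058,0,0,0,0,0.42]
    - [-0.018,0.0676,0,0,0,0,0.42]
    - [-0.0206,0.0773,0,0,0,0,0.42]

```text
time_s: 21.02
tool_pos: [0.5734, 0.0414, 0.0414]
ee_rot: [0.406, -3.115, -0.0]
wrist_force: [0.3, -3.0, 1.0]
grip_width: 0.0359
```

Call:
send_rows:
  rows:
    - [-0.0026,0.0097,0,0,0,0,0.42]
    - [-0.0051,0.0193,0,0,0,0,0.42]
    - [-0.0077,0.029,0,0,0,0,0.42]
    - [-0.0103,0.0386,0,0,0,0,0.42]
    - [-0.0129,0.0483,0,0,0,0,0.42]
    - [-0.0154,0.058,0,0,0,0,0.42]
    - [-0.018,0.0676,0,0,0,0,0.42]
    - [-0.0206,0.0773,0,0,0,0,0.42]

```text
time_s: 21.68
tool_pos: [0.5693, 0.0568, 0.0414]
ee_rot: [0.407, -3.115, 0.0]
wrist_force: [-0.5, -2.9, 1.9]
grip_width: 0.0363
```

Call:
send_rows:
  rows:
    - [-0.0026,0.0097,0,0,0,0,0.42]
    - [-0.0051,0.0193,0,0,0,0,0.42]
    - [-0.0077,0.029,0,0,0,0,0.42]
    - [-0.0103,0.0386,0,0,0,0,0.42]
    - [-0.0129,0.0483,0,0,0,0,0.42]
    - [-0.0154,0.058,0,0,0,0,0.42]
    - [-0.018,0.0676,0,0,0,0,0.42]
    - [-0.0206,0.0773,0,0,0,0,0.42]

```text
time_s: 22.35
tool_pos: [0.5652, 0.0722, 0.0414]
ee_rot: [0.406, -3.115, 0.0]
wrist_force: [-2.1, -4.7, 1.1]
grip_width: 0.0358
```

```bash
python3 st.py
```

```text
[ 0.2 23.7 41.4] Fx,Fy reg -3.2 -4.0 1.1 0.03581097510253835 22.35
```

Call:
send_rows:
  rows:
    - [-0.0013,0.0048,0,0,0,0,0.42]
    - [-0.0026,0.0097,0,0,0,0,0.42]
    - [-0.0039,0.0145,0,0,0,0,0.42]
    - [-0.0051,0.0193,0,0,0,0,0.42]
    - [-0.0064,0.0241,0,0,0,0,0.42]
    - [-0.0077,0.029,0,0,0,0,0.42]
    - [-0.009,0.0338,0,0,0,0,0.42]
    - [-0.0103,0.0386,0,0,0,0,0.42]

```text
time_s: 23.02
tool_pos: [0.5634, 0.079, 0.0414]
ee_rot: [-0.405, 3.115, -0.001]
wrist_force: [-0.4, -8.8, 1.1]
grip_width: 0.0357
```

Call:
send_rows:
  rows:
    - [-0.0013,0.0048,0,0,0,0,0.42]
    - [-0.0026,0.0097,0,0,0,0,0.42]
    - [-0.0039,0.0145,0,0,0,0,0.42]
    - [-0.0051,0.0193,0,0,0,0,0.42]
    - [-0.0064,0.0241,0,0,0,0,0.42]
    - [-0.0077,0.029,0,0,0,0,0.42]
    - [-0.009,0.0338,0,0,0,0,0.42]
    - [-0.0103,0.0386,0,0,0,0,0.42]

```text
time_s: 23.68
tool_pos: [0.5615, 0.0863, 0.0414]
ee_rot: [-0.405, 3.115, -0.002]
wrist_force: [0.8, -9.9, 1.2]
grip_width: 0.0357
```

Call:
send_rows:
  rows:
    - [-0.0013,0.0048,0,0,0,0,0.42]
    - [-0.0026,0.0097,0,0,0,0,0.42]
    - [-0.0039,0.0145,0,0,0,0,0.42]
    - [-0.0051,0.0193,0,0,0,0,0.42]
    - [-0.0064,0.0241,0,0,0,0,0.42]
    - [-0.0077,0.029,0,0,0,0,0.42]
    - [-0.009,0.0338,0,0,0,0,0.42]
    - [-0.0103,0.0386,0,0,0,0,0.42]

```text
time_s: 24.35
tool_pos: [0.5594, 0.094, 0.0414]
ee_rot: [-0.405, 3.115, -0.002]
wrist_force: [-0.1, -10.1, 2.4]
grip_width: 0.0359
```

Call:
send_rows:
  rows:
    - [-0.0013,0.0048,0,0,0,0,0.42]
    - [-0.0026,0.0097,0,0,0,0,0.42]
    - [-0.0039,0.0145,0,0,0,0,0.42]
    - [-0.0051,0.0193,0,0,0,0,0.42]
    - [-0.0064,0.0241,0,0,0,0,0.42]
    - [-0.0077,0.029,0,0,0,0,0.42]
    - [-0.009,0.0338,0,0,0,0,0.42]
    - [-0.0103,0.0386,0,0,0,0,0.42]

```text
time_s: 25.02
tool_pos: [0.5572, 0.1021, 0.0414]
ee_rot: [-0.405, 3.115, -0.002]
wrist_force: [-0.2, -8.8, 1.7]
grip_width: 0.036
```

Call:
send_rows:
  rows:
    - [-0.0013,0.0048,0,0,0,0,0.42]
    - [-0.0026,0.0097,0,0,0,0,0.42]
    - [-0.0039,0.0145,0,0,0,0,0.42]
    - [-0.0051,0.0193,0,0,0,0,0.42]
    - [-0.0064,0.0241,0,0,0,0,0.42]
    - [-0.0077,0.029,0,0,0,0,0.42]
    - [-0.009,0.0338,0,0,0,0,0.42]
    - [-0.0103,0.0386,0,0,0,0,0.42]

```text
time_s: 25.68
tool_pos: [0.555, 0.1103, 0.0414]
ee_rot: [0.406, -3.115, 0.001]
wrist_force: [-0.9, -5.2, 1.8]
grip_width: 0.036
```

Call:
send_rows:
  rows:
    - [-0.0013,0.0048,0,0,0,0,0.42]
    - [-0.0026,0.0097,0,0,0,0,0.42]
    - [-0.0039,0.0145,0,0,0,0,0.42]
    - [-0.0051,0.0193,0,0,0,0,0.42]
    - [-0.0064,0.0241,0,0,0,0,0.42]
    - [-0.0077,0.029,0,0,0,0,0.42]
    - [-0.009,0.0338,0,0,0,0,0.42]
    - [-0.0103,0.0386,0,0,0,0,0.42]

```text
time_s: 26.35
tool_pos: [0.5529, 0.1186, 0.0414]
ee_rot: [0.407, -3.115, -0.0]
wrist_force: [-1.8, -3.8, 0.3]
grip_width: 0.0356
```

Call:
send_rows:
  rows:
    - [-0.0013,0.0048,0,0,0,0,0.42]
    - [-0.0026,0.0097,0,0,0,0,0.42]
    - [-0.0039,0.0145,0,0,0,0,0.42]
    - [-0.0051,0.0193,0,0,0,0,0.42]
    - [-0.0064,0.0241,0,0,0,0,0.42]
    - [-0.0077,0.029,0,0,0,0,0.42]
    - [-0.009,0.0338,0,0,0,0,0.42]
    - [-0.0103,0.0386,0,0,0,0,0.42]

```text
time_s: 27.02
tool_pos: [0.5508, 0.1262, 0.0414]
ee_rot: [0.406, -3.115, 0.0]
wrist_force: [-1.3, -3.5, -0.3]
grip_width: 0.0358
```

Call:
send_rows:
  rows:
    - [-0.0013,0.0048,0,0,0,0,0.42]
    - [-0.0026,0.0097,0,0,0,0,0.42]
    - [-0.0039,0.0145,0,0,0,0,0.42]
    - [-0.0051,0.0193,0,0,0,0,0.42]
    - [-0.0064,0.0241,0,0,0,0,0.42]
    - [-0.0077,0.029,0,0,0,0,0.42]
    - [-0.009,0.0338,0,0,0,0,0.42]
    - [-0.0103,0.0386,0,0,0,0,0.42]

```text
time_s: 27.68
tool_pos: [0.5488, 0.134, 0.0414]
ee_rot: [-0.406, 3.115, 0.0]
wrist_force: [-1.1, -3.1, -1.3]
grip_width: 0.0359
```

```bash
python3 st.py
```

```text
[ 0.2 87.6 41.4] Fx,Fy reg -1.9 -2.8 -1.3 0.03586635758055835 27.6833
```

The worse dent shows around y ≈ 40–50. The stroke peaks at about 42, but on the homing pass the readings were shifted the other way, so I will scan it again on the return. First I finish the stroke to the pulley buffer.

Call:
send_rows:
  rows:
    - [-0.0039,0.0145,0,0,0,0,0.42]
    - [-0.0077,0.029,0,0,0,0,0.42]
    - [-0.0116,0.0435,0,0,0,0,0.42]
    - [-0.0154,0.058,0,0,0,0,0.42]
    - [-0.0193,0.0725,0,0,0,0,0.42]
    - [-0.0231,0.087,0,0,0,0,0.42]
    - [-0.027,0.1015,0,0,0,0,0.42]
    - [-0.0309,0.116,0,0,0,0,0.42]

```text
time_s: 28.35
tool_pos: [0.5425, 0.1574, 0.0414]
ee_rot: [0.406, -3.115, 0.0]
wrist_force: [-1.3, -3.8, -0.7]
grip_width: 0.036
```

Call:
send_rows:
  rows:
    - [-0.0039,0.0145,0,0,0,0,0.42]
    - [-0.0077,0.029,0,0,0,0,0.42]
    - [-0.0116,0.0435,0,0,0,0,0.42]
    - [-0.0154,0.058,0,0,0,0,0.42]
    - [-0.0193,0.0725,0,0,0,0,0.42]
    - [-0.0231,0.087,0,0,0,0,0.42]
    - [-0.027,0.1015,0,0,0,0,0.42]
    - [-0.0309,0.116,0,0,0,0,0.42]

```text
time_s: 29.02
tool_pos: [0.5364, 0.1806, 0.0414]
ee_rot: [0.407, -3.115, 0.0]
wrist_force: [-1.7, -3.8, -0.5]
grip_width: 0.0358
```

Call:
send_rows:
  rows:
    - [-0.0008,0.0029,0,0,0,0,0.42]
    - [-0.0014,0.0053,0,0,0,0,0.42]
    - [-0.0019,0.0072,0,0,0,0,0.42]
    - [-0.0024,0.0092,0,0,0,0,0.42]
    - [-0.0029,0.0111,0,0,0,0,0.42]
    - [-0.0033,0.0125,0,0,0,0,0.42]
    - [-0.0037,0.0135,0,0,0,0,0.42]
    - [-0.0039,0.0145,0,0,0,0,0.42]

```text
time_s: 29.68
tool_pos: [0.5357, 0.1831, 0.0414]
ee_rot: [-0.406, 3.115, -0.0]
wrist_force: [-1.3, -3.6, -1.6]
grip_width: 0.0358
```

```bash
python3 st.py
```

```text
[  0.2 138.4  41.4] Fx,Fy reg -2.2 -3.2 -1.6 0.03582274997133575 29.6833
```

Call:
send_rows:
  rows:
    - [-0.0005,0.002,0,0,0,0,0.42]
    - [-0.001,0.004,0,0,0,0,0.42]
    - [-0.0016,0.006,0,0,0,0,0.42]
    - [-0.0021,0.008,0,0,0,0,0.42]
    - [-0.0027,0.01,0,0,0,0,0.42]
    - [-0.0032,0.012,0,0,0,0,0.42]
    - [-0.0037,0.014,0,0,0,0,0.42]
    - [-0.0043,0.016,0,0,0,0,0.42]

```text
time_s: 30.35
tool_pos: [0.5349, 0.1864, 0.0414]
ee_rot: [-0.406, 3.115, -0.0]
wrist_force: [-0.9, -3.2, -0.2]
grip_width: 0.036
```

```bash
python3 st.py
```

```text
[  0.2 141.8  41.4] Fx,Fy reg -1.7 -2.8 -0.2 0.03604355828663845 30.35
```

Another 2 mm, slowly.

Call:
send_rows:
  rows:
    - [-0.0003,0.0012,0,0,0,0,0.42]
    - [-0.0006,0.0024,0,0,0,0,0.42]
    - [-0.0009,0.0036,0,0,0,0,0.42]
    - [-0.0013,0.0048,0,0,0,0,0.42]
    - [-0.0016,0.006,0,0,0,0,0.42]
    - [-0.0019,0.0072,0,0,0,0,0.42]
    - [-0.0022,0.0084,0,0,0,0,0.42]
    - [-0.0026,0.0096,0,0,0,0,0.42]

```text
time_s: 31.02
tool_pos: [0.5345, 0.1877, 0.0414]
ee_rot: [-0.406, 3.115, -0.001]
wrist_force: [1.7, -7.7, -1.5]
grip_width: 0.0359
```

```bash
python3 st.py
```

```text
[  0.2 143.2  41.4] Fx,Fy reg -0.4 -7.8 -1.5 0.03593046005899702 31.0167
```

Call:
send_rows:
  rows:
    - [-0.0001,0.0005,0,0,0,0,0.42]
    - [-0.0003,0.001,0,0,0,0,0.42]
    - [-0.0004,0.0015,0,0,0,0,0.42]
    - [-0.0005,0.002,0,0,0,0,0.42]
    - [-0.0007,0.0025,0,0,0,0,0.42]
    - [-0.0008,0.003,0,0,0,0,0.42]
    - [-0.0009,0.0035,0,0,0,0,0.42]
    - [-0.001,0.0039,0,0,0,0,0.42]

```text
time_s: 31.68
tool_pos: [0.5345, 0.1878, 0.0414]
ee_rot: [-0.405, 3.115, -0.002]
wrist_force: [2.1, -10.6, 0.3]
grip_width: 0.0359
```

```bash
python3 st.py
```

```text
[  0.2 143.2  41.4] Fx,Fy reg -0.7 -10.7 0.3 0.03591120445352676 31.6833
```

The carriage is on the pulley buffer: the position stalls at TCP y 143.2 with the force at 10.7 N. Now I return in fine steps over the dent.

Call:
send_rows:
  rows:
    - [0.0064,-0.0241,0,0,0,0,0.42]
    - [0.0128,-0.0483,0,0,0,0,0.42]
    - [0.0193,-0.0724,0,0,0,0,0.42]
    - [0.0257,-0.0966,0,0,0,0,0.42]
    - [0.0321,-0.1208,0,0,0,0,0.42]
    - [0.0385,-0.1449,0,0,0,0,0.42]
    - [0.045,-0.169,0,0,0,0,0.42]
    - [0.0514,-0.1932,0,0,0,0,0.42]

```text
time_s: 32.35
tool_pos: [0.5447, 0.1501, 0.0415]
ee_rot: [-0.406, 3.115, 0.0]
wrist_force: [0.5, 3.7, 1.4]
grip_width: 0.036
```

Call:
send_rows:
  rows:
    - [0.0039,-0.0145,0,0,0,0,0.42]
    - [0.0077,-0.029,0,0,0,0,0.42]
    - [0.0116,-0.0435,0,0,0,0,0.42]
    - [0.0154,-0.058,0,0,0,0,0.42]
    - [0.0193,-0.0725,0,0,0,0,0.42]
    - [0.0231,-0.087,0,0,0,0,0.42]
    - [0.027,-0.1015,0,0,0,0,0.42]
    - [0.0309,-0.116,0,0,0,0,0.42]

```text
time_s: 33.02
tool_pos: [0.5506, 0.127, 0.0414]
ee_rot: [0.407, -3.115, 0.0]
wrist_force: [1.8, 3.3, 2.7]
grip_width: 0.0359
```

Call:
send_rows:
  rows:
    - [0.0013,-0.0048,0,0,0,0,0.42]
    - [0.0026,-0.0097,0,0,0,0,0.42]
    - [0.0039,-0.0145,0,0,0,0,0.42]
    - [0.0051,-0.0193,0,0,0,0,0.42]
    - [0.0064,-0.0241,0,0,0,0,0.42]
    - [0.0077,-0.029,0,0,0,0,0.42]
    - [0.009,-0.0338,0,0,0,0,0.42]
    - [0.0103,-0.0386,0,0,0,0,0.42]

```text
time_s: 33.68
tool_pos: [0.5526, 0.1195, 0.0414]
ee_rot: [0.407, -3.115, 0.0]
wrist_force: [0.1, 3.3, 1.3]
grip_width: 0.036
```

Call:
send_rows:
  rows:
    - [0.0013,-0.0048,0,0,0,0,0.42]
    - [0.0026,-0.0097,0,0,0,0,0.42]
    - [0.0039,-0.0145,0,0,0,0,0.42]
    - [0.0051,-0.0193,0,0,0,0,0.42]
    - [0.0064,-0.0241,0,0,0,0,0.42]
    - [0.0077,-0.029,0,0,0,0,0.42]
    - [0.009,-0.0338,0,0,0,0,0.42]
    - [0.0103,-0.0386,0,0,0,0,0.42]

```text
time_s: 34.35
tool_pos: [0.5547, 0.1118, 0.0414]
ee_rot: [0.407, -3.115, -0.0]
wrist_force: [1.1, 3.6, 0.7]
grip_width: 0.0356
```

Call:
send_rows:
  rows:
    - [0.0013,-0.0048,0,0,0,0,0.42]
    - [0.0026,-0.0097,0,0,0,0,0.42]
    - [0.0039,-0.0145,0,0,0,0,0.42]
    - [0.0051,-0.0193,0,0,0,0,0.42]
    - [0.0064,-0.0241,0,0,0,0,0.42]
    - [0.0077,-0.029,0,0,0,0,0.42]
    - [0.009,-0.0338,0,0,0,0,0.42]
    - [0.0103,-0.0386,0,0,0,0,0.42]

```text
time_s: 35.02
tool_pos: [0.5565, 0.1048, 0.0414]
ee_rot: [0.407, -3.115, -0.001]
wrist_force: [-0.3, 7.5, 3.1]
grip_width: 0.0362
```

Call:
send_rows:
  rows:
    - [0.0013,-0.0048,0,0,0,0,0.42]
    - [0.0026,-0.0097,0,0,0,0,0.42]
    - [0.0039,-0.0145,0,0,0,0,0.42]
    - [0.0051,-0.0193,0,0,0,0,0.42]
    - [0.0064,-0.0241,0,0,0,0,0.42]
    - [0.0077,-0.029,0,0,0,0,0.42]
    - [0.009,-0.0338,0,0,0,0,0.42]
    - [0.0103,-0.0386,0,0,0,0,0.42]

```text
time_s: 35.68
tool_pos: [0.5585, 0.0976, 0.0414]
ee_rot: [0.408, -3.115, -0.002]
wrist_force: [-1.0, 9.9, 2.9]
grip_width: 0.0358
```

```bash
python3 st.py
```

```text
[ 0.2 49.9 41.4] Fx,Fy reg 1.6 9.8 2.9 0.03575037861257099 35.6833
```

Call:
send_rows:
  rows:
    - [0.0006,-0.0024,0,0,0,0,0.42]
    - [0.0013,-0.0048,0,0,0,0,0.42]
    - [0.0019,-0.0072,0,0,0,0,0.42]
    - [0.0026,-0.0097,0,0,0,0,0.42]
    - [0.0032,-0.0121,0,0,0,0,0.42]
    - [0.0039,-0.0145,0,0,0,0,0.42]
    - [0.0045,-0.0169,0,0,0,0,0.42]
    - [0.0051,-0.0193,0,0,0,0,0.42]

```text
time_s: 36.35
tool_pos: [0.5597, 0.0931, 0.0414]
ee_rot: [0.407, -3.115, -0.001]
wrist_force: [-1.2, 7.0, 3.0]
grip_width: 0.0357
```

Call:
send_rows:
  rows:
    - [0.0006,-0.0024,0,0,0,0,0.42]
    - [0.0013,-0.0048,0,0,0,0,0.42]
    - [0.0019,-0.0072,0,0,0,0,0.42]
    - [0.0026,-0.0097,0,0,0,0,0.42]
    - [0.0032,-0.0121,0,0,0,0,0.42]
    - [0.0039,-0.0145,0,0,0,0,0.42]
    - [0.0045,-0.0169,0,0,0,0,0.42]
    - [0.0051,-0.0193,0,0,0,0,0.42]

```text
time_s: 37.02
tool_pos: [0.5607, 0.0893, 0.0414]
ee_rot: [0.407, -3.115, -0.001]
wrist_force: [-0.5, 7.0, 3.8]
grip_width: 0.0359
```

Call:
send_rows:
  rows:
    - [0.0006,-0.0024,0,0,0,0,0.42]
    - [0.0013,-0.0048,0,0,0,0,0.42]
    - [0.0019,-0.0072,0,0,0,0,0.42]
    - [0.0026,-0.0097,0,0,0,0,0.42]
    - [0.0032,-0.0121,0,0,0,0,0.42]
    - [0.0039,-0.0145,0,0,0,0,0.42]
    - [0.0045,-0.0169,0,0,0,0,0.42]
    - [0.0051,-0.0193,0,0,0,0,0.42]

```text
time_s: 37.68
tool_pos: [0.5618, 0.0847, 0.0414]
ee_rot: [0.406, -3.115, 0.0]
wrist_force: [1.5, 2.2, 0.8]
grip_width: 0.0359
```

Call:
send_rows:
  rows:
    - [0.0006,-0.0024,0,0,0,0,0.42]
    - [0.0013,-0.0048,0,0,0,0,0.42]
    - [0.0019,-0.0072,0,0,0,0,0.42]
    - [0.0026,-0.0097,0,0,0,0,0.42]
    - [0.0032,-0.0121,0,0,0,0,0.42]
    - [0.0039,-0.0145,0,0,0,0,0.42]
    - [0.0045,-0.0169,0,0,0,0,0.42]
    - [0.0051,-0.0193,0,0,0,0,0.42]

```text
time_s: 38.35
tool_pos: [0.5629, 0.0808, 0.0414]
ee_rot: [0.406, -3.115, 0.0]
wrist_force: [-0.8, 2.5, 0.6]
grip_width: 0.0356
```

```bash
python3 st.py
```

```text
[ 0.1 32.6 41.4] Fx,Fy reg -0.1 2.7 0.6 0.03562045407531032 38.35
```

Call:
send_rows:
  rows:
    - [-0.0013,0.0048,0,0,0,0,0.42]
    - [-0.0026,0.0097,0,0,0,0,0.42]
    - [-0.0039,0.0145,0,0,0,0,0.42]
    - [-0.0051,0.0193,0,0,0,0,0.42]
    - [-0.0064,0.0241,0,0,0,0,0.42]
    - [-0.0077,0.029,0,0,0,0,0.42]
    - [-0.009,0.0338,0,0,0,0,0.42]
    - [-0.0103,0.0386,0,0,0,0,0.42]

```text
time_s: 39.02
tool_pos: [0.5609, 0.0881, 0.0414]
ee_rot: [-0.406, 3.115, -0.001]
wrist_force: [0.9, -4.7, 0.4]
grip_width: 0.0358
```

Call:
send_rows:
  rows:
    - [-0.0006,0.0024,0,0,0,0,0.42]
    - [-0.0013,0.0048,0,0,0,0,0.42]
    - [-0.0019,0.0072,0,0,0,0,0.42]
    - [-0.0026,0.0097,0,0,0,0,0.42]
    - [-0.0032,0.0121,0,0,0,0,0.42]
    - [-0.0039,0.0145,0,0,0,0,0.42]
    - [-0.0045,0.0169,0,0,0,0,0.42]
    - [-0.0051,0.0193,0,0,0,0,0.42]

```text
time_s: 39.68
tool_pos: [0.5597, 0.0926, 0.0414]
ee_rot: [0.407, -3.115, 0.0]
wrist_force: [1.0, -3.5, 0.7]
grip_width: 0.0361
```

```bash
python3 st.py
```

```text
[ 0.2 44.7 41.4] Fx,Fy reg 0.1 -3.6 0.7 0.03605068487726226 39.6833
```

The force at this spot does not match the earlier pass, so I check by camera where the carriage really stands.

```bash
cat > car.py <<'E'
from h import *
c=vision.read_camera('scene'); Q=reg(pts(c))
def m(a,b,x0,x1,y0=-190,y1=190): return (Q[...,2]>a)&(Q[...,2]<b)&(Q[...,0]>x0)&(Q[...,0]<x1)&(abs(Q[...,1])<y1)
k=m(58,68,12,32)  # plate top, front strip
y=Q[k][:,1]; print('plate',k.sum(),np.percentile(y,[.5,50,99.5]).round(1),(np.percentile(y,.5)+np.percentile(y,99.5))/2)
k=m(96,104,8,21); y=Q[k][:,1]; print('clamp',k.sum(),y.min(),y.max(),(y.min()+y.max())/2)
cv2.imwrite('pics/now.png',cv2.resize(c['frame'][210:310,250:450,::-1],None,fx=4,fy=4))
E
python3 car.py; python3 st.py
```

```text
plate 300 [-188.8   42.8  189.8] 0.4797618304437208
clamp 88 15.458290738058638 77.47465377466898 46.46647225636381
[ 0.2 44.9 41.4] Fx,Fy reg 1.2 -2.2 1.4 0.036193837545785326 39.7333
```

View pics/now.png

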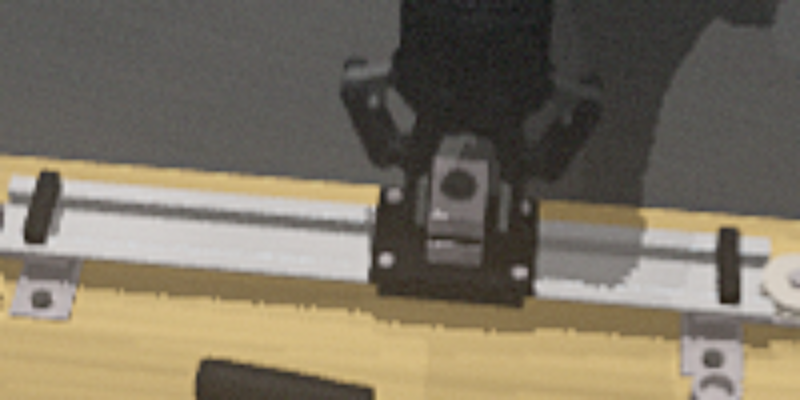

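The carriage is where I assumed, with its plate centred at y ≈ 42. I continue in the +y direction at the earlier speed to compare.

Call:
send_rows:
  rows:
    - [-0.0013,0.0048,0,0,0,0,0.42]
    - [-0.0026,0.0097,0,0,0,0,0.42]
    - [-0.0039,0.0145,0,0,0,0,0.42]
    - [-0.0051,0.0193,0,0,0,0,0.42]
    - [-0.0064,0.0241,0,0,0,0,0.42]
    - [-0.0077,0.029,0,0,0,0,0.42]
    - [-0.009,0.0338,0,0,0,0,0.42]
    - [-0.0103,0.0386,0,0,0,0,0.42]

```text
time_s: 40.4
tool_pos: [0.5577, 0.1004, 0.0414]
ee_rot: [0.406, -3.115, -0.0]
wrist_force: [-0.5, -3.5, 0.9]
grip_width: 0.0361
```

```bash
python3 st.py
```

```text
[ 0.1 52.8 41.4] Fx,Fy reg -1.4 -3.2 0.9 0.036083237358949236 40.4
```

```bash
cat > edge.py <<'E'
from h import *
c=vision.read_camera('scene'); g=c['frame'].mean(2).astype(np.float32)
f=240/np.tan(np.radians(c['fov_y'])/2); R=c['T'][:3,:3]; t=c['T'][:3,3]
def uv(p):
    q=(p-t)@R; x,y=q[:,0]/-q[:,2],-q[:,1]/-q[:,2]; s=1+c['k1']*(x*x+y*y)
    return (x*s*f+c['cx']).astype(np.float32),(y*s*f+c['cy']).astype(np.float32)
ys=np.arange(-190,190,.5)
for x in(16,20,24):
    p=np.zeros((len(ys),3)); p[:,:2]=O+(x*X+ys[:,None]*Y)/1000; p[:,2]=.062
    u,v=uv(p); s=cv2.remap(g,u[None],v[None],cv2.INTER_LINEAR)[0]; d=s<75
    e=np.flatnonzero(np.diff(d.astype(int))); e=[round(float(ys[i]),1) for i in e]; print(x,e)
E
python3 edge.py; python3 st.py
```

```text
16 [-181.0, 7.0, 12.0, 15.5, 35.5, 66.0, 95.0, 186.5]
20 [-182.0, 8.0, 10.0, 19.0, 37.5, 65.5, 82.0, 91.5, 95.5, 186.5]
24 [-182.0, 7.5, 10.0, 19.5, 81.5, 92.0, 95.5, 186.5]
[ 0.2 53.1 41.4] Fx,Fy reg -0.7 -1.2 0.4 0.03589787801135898 40.45
```

The camera puts the carriage at y ≈ 51, as expected, yet the drag there is now low. I probe the zone again in both directions: 12 mm calls back to y ≈ 20, then forward.

Call:
send_rows:
  rows:
    - [0.0019,-0.0072,0,0,0,0,0.42]
    - [0.0038,-0.0145,0,0,0,0,0.42]
    - [0.0058,-0.0217,0,0,0,0,0.42]
    - [0.0077,-0.029,0,0,0,0,0.42]
    - [0.0096,-0.0362,0,0,0,0,0.42]
    - [0.0115,-0.0435,0,0,0,0,0.42]
    - [0.0135,-0.0507,0,0,0,0,0.42]
    - [0.0154,-0.058,0,0,0,0,0.42]

```text
time_s: 41.12
tool_pos: [0.5609, 0.0888, 0.0414]
ee_rot: [-0.407, 3.115, 0.0]
wrist_force: [-0.7, 3.5, 0.6]
grip_width: 0.0362
```

Call:
send_rows:
  rows:
    - [0.0019,-0.0072,0,0,0,0,0.42]
    - [0.0038,-0.0145,0,0,0,0,0.42]
    - [0.0058,-0.0217,0,0,0,0,0.42]
    - [0.0077,-0.029,0,0,0,0,0.42]
    - [0.0096,-0.0362,0,0,0,0,0.42]
    - [0.0115,-0.0435,0,0,0,0,0.42]
    - [0.0135,-0.0507,0,0,0,0,0.42]
    - [0.0154,-0.058,0,0,0,0,0.42]

```text
time_s: 41.78
tool_pos: [0.564, 0.0768, 0.0414]
ee_rot: [-0.406, 3.115, -0.0]
wrist_force: [1.2, 3.3, -0.4]
grip_width: 0.0357
```

Call:
send_rows:
  rows:
    - [0.0019,-0.0072,0,0,0,0,0.42]
    - [0.0038,-0.0145,0,0,0,0,0.42]
    - [0.0058,-0.0217,0,0,0,0,0.42]
    - [0.0077,-0.029,0,0,0,0,0.42]
    - [0.0096,-0.0362,0,0,0,0,0.42]
    - [0.0115,-0.0435,0,0,0,0,0.42]
    - [0.0135,-0.0507,0,0,0,0,0.42]
    - [0.0154,-0.058,0,0,0,0,0.42]

```text
time_s: 42.45
tool_pos: [0.567, 0.0653, 0.0414]
ee_rot: [-0.407, 3.115, 0.0]
wrist_force: [1.0, 3.4, -1.5]
grip_width: 0.0356
```

```bash
python3 st.py; python3 edge.py
```

```text
[ 0.2 16.5 41.4] Fx,Fy reg 1.8 3.0 -1.5 0.035581231576344685 42.45
16 [-181.0, -23.5, -17.0, -13.0, 5.5, 35.5, 56.0, 56.5, 65.0, 186.5]
20 [-182.0, -23.0, -20.0, -11.5, 6.0, 35.0, 52.0, 61.5, 65.0, 186.5]
24 [-181.5, -22.5, -20.5, -11.0, 51.5, 61.5, 64.5, 186.5]
```

Call:
send_rows:
  rows:
    - [-0.0026,0.0097,0,0,0,0,0.42]
    - [-0.0051,0.0193,0,0,0,0,0.42]
    - [-0.0077,0.029,0,0,0,0,0.42]
    - [-0.0103,0.0386,0,0,0,0,0.42]
    - [-0.0129,0.0483,0,0,0,0,0.42]
    - [-0.0154,0.058,0,0,0,0,0.42]
    - [-0.018,0.0676,0,0,0,0,0.42]
    - [-0.0206,0.0773,0,0,0,0,0.42]

```text
time_s: 43.17
tool_pos: [0.5629, 0.0798, 0.0414]
ee_rot: [0.405, -3.115, 0.002]
wrist_force: [1.6, -9.0, 0.3]
grip_width: 0.036
```

```bash
python3 st.py; python3 edge.py
```

```text
[-0.1 31.6 41.4] Fx,Fy reg -0.7 -9.1 0.3 0.03603073913001382 43.1667
16 [-181.5, -14.5, -8.0, -6.5, 14.0, 44.5, 74.0, 186.5]
20 [-182.0, -14.0, -11.0, -1.5, 15.5, 40.5, 62.0, 70.0, 74.0, 186.5]
24 [-181.5, -13.5, -11.5, -1.5, 61.0, 70.5, 74.0, 186.5]
```

Re-entering from y = 20, the drag is back to 9 N at y ≈ 28.6. I continue in 6 mm calls with a camera check on each.

Call:
send_rows:
  rows:
    - [-0.0013,0.0048,0,0,0,0,0.42]
    - [-0.0026,0.0097,0,0,0,0,0.42]
    - [-0.0039,0.0145,0,0,0,0,0.42]
    - [-0.0051,0.0193,0,0,0,0,0.42]
    - [-0.0064,0.0241,0,0,0,0,0.42]
    - [-0.0077,0.029,0,0,0,0,0.42]
    - [-0.0077,0.029,0,0,0,0,0.42]
    - [-0.0077,0.029,0,0,0,0,0.42]

```text
time_s: 43.88
tool_pos: [0.5611, 0.0865, 0.0414]
ee_rot: [0.406, -3.115, 0.001]
wrist_force: [-0.3, -4.1, 2.1]
grip_width: 0.0359
```

```bash
python3 st.py; python3 edge.py
```

```text
[-0.1 38.5 41.4] Fx,Fy reg -1.4 -3.9 2.1 0.03588684363515175 43.8833
16 [-181.5, -8.0, 1.0, 1.5, 21.5, 51.5, 81.0, 186.5]
20 [-182.0, -7.5, -4.0, 5.5, 22.5, 47.0, 68.0, 77.5, 80.5, 186.5]
24 [-181.5, -7.0, -4.5, 6.0, 68.0, 77.5, 81.0, 186.5]
```

Call:
send_rows:
  rows:
    - [-0.0013,0.0048,0,0,0,0,0.42]
    - [-0.0026,0.0097,0,0,0,0,0.42]
    - [-0.0039,0.0145,0,0,0,0,0.42]
    - [-0.0051,0.0193,0,0,0,0,0.42]
    - [-0.0064,0.0241,0,0,0,0,0.42]
    - [-0.0077,0.029,0,0,0,0,0.42]
    - [-0.009,0.0338,0,0,0,0,0.42]
    - [-0.0103,0.0386,0,0,0,0,0.42]

```text
time_s: 44.6
tool_pos: [0.5591, 0.0944, 0.0414]
ee_rot: [0.406, -3.115, 0.0]
wrist_force: [0.1, -5.0, 1.2]
grip_width: 0.0357
```

```bash
python3 st.py; python3 edge.py
```

```text
[ 0.  46.6 41.4] Fx,Fy reg -1.2 -4.9 1.2 0.03571262730878197 44.6
16 [-181.5, 0.5, 6.5, 11.0, 29.5, 59.5, 89.0, 186.5]
20 [-182.0, 1.5, 4.0, 13.5, 30.5, 59.0, 76.5, 85.5, 89.0, 186.5]
24 [-181.5, 1.5, 4.0, 13.0, 75.5, 86.0, 89.0, 186.5]
```

All readings mirror about y ≈ 44 (stroke entry edge near 24, return entry edge near 62, peaks on each side of 44). The carriage stands at 43.6 now, so I release here and lift clear.

Call:
send_rows:
  rows:
    - [0,0,0,0,0,0,0.46]
    - [0,0,0,0,0,0,0.55]
    - [0,0,0,0,0,0,0.65]
    - [0,0,0,0,0,0,0.75]
    - [0,0,0,0,0,0,0.8]
    - [0,0,0,0,0,0,0.8]
    - [0,0,0.02,0,0,0,0.8]
    - [0,0,0.06,0,0,0,0.8]

```text
time_s: 45.32
tool_pos: [0.5588, 0.0943, 0.0532]
ee_rot: [0.406, -3.114, 0.0]
wrist_force: [0.5, -0.8, 0.2]
grip_width: 0.0682
```

Call:
send_rows:
  rows:
    - [0,0,0.05,0,0,0,0.8]
    - [0,0,0.12,0,0,0,0.8]
    - [0,0,0.2,0,0,0,0.8]
    - [0,0,0.3,0,0,0,0.8]
    - [0,0,0.4,0,0,0,0.8]
    - [0,0,0.48,0,0,0,0.8]
    - [0,0,0.5,0,0,0,0.8]
    - [0,0,0.5,0,0,0,0.8]

```text
time_s: 45.98
tool_pos: [0.56, 0.0946, 0.1553]
ee_rot: [-0.406, 3.112, 0.001]
wrist_force: [0.2, 0.1, 0.6]
grip_width: 0.0681
```

```bash
python3 edge.py; python3 st.py; python3 - <<'E'
from h import *
c=vision.read_camera('scene'); cv2.imwrite('pics/end.png',c['frame'][150:420,100:580,::-1])
E
```

```text
16 [-181.5, 1.5, 6.5, 11.5, 30.5, 60.0, 80.0, 83.0, 89.5, 186.0]
20 [-182.0, 1.5, 4.0, 14.0, 31.0, 59.5, 76.5, 86.0, 89.5, 186.5]
24 [-181.5, 2.0, 4.0, 14.0, 76.5, 86.0, 89.5, 186.5]
[  0.3  46.7 154.1] Fx,Fy reg -0.8 -0.3 -0.6 0.06846754838514281 46.0333
```

View pics/end.png

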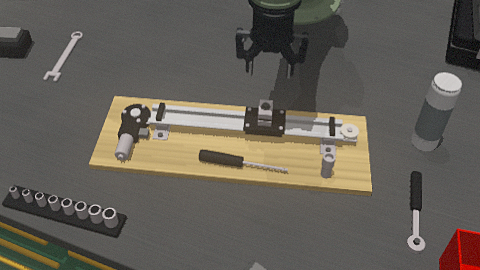

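The gripper is clear above the board. The carriage stands free at crop (265,120), at y ≈ 44, and the tools I can see lie where they were. I hand in now.

```bash
python3 -c "
from workcell import bot; bot.finish_job(); print(bot.sense()['time_s'])"
```

```text
the job is handed in; nothing more can be done
the job is handed in; nothing more can be done
```

I ran the carriage home, stroked it to the pulley end, and left it released at y ≈ 44 mm, my best estimate of the worse dent's middle. The drag readings there did not fully agree, so the spot is not certain.

- **Buffers:** At the motor end the tool stalled at y −142.9 mm with 12 N on it. At the pulley end it stalled at y 143.2 mm with 10.7 N. The highest force read at any call's end was about 12 N, against the 35 N limit.
- **Worse dent:** The stroke read high drag from about y 24 to 57 mm. Coming back it read high from about 62 mm. The two entry edges mirror about y ≈ 43–44 mm.
- **Weak dent:** It showed near y −30 mm at about 5 N.
- **Last checks:** After release the camera put the plate's centre at y ≈ 44–45 mm, the wrist force was near zero and the gripper was up clear of everything. In the last picture the tools in view lay where they had been. I did not check the flange nut separately. I handed in at about 46 s.

**What disagreed:**
- **Dent drag:** It peaked at only about 10 N, not the 14–18 N you gave. It was also not repeatable when I reversed or paused inside the dent, reading 3–5 N there, including 4.9 N on the last push at the final spot. The position therefore rests on the mirror symmetry of the entry edges, not on a measured peak.
- **Tool height:** The fingertips were about 34 mm higher than the reported tool position suggested, so I set the finger height from the camera.

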